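# Index the cell turntable with its ratchet lever and lock it

## Robot

A 6-joint arm with a two-finger parallel gripper is mounted at the origin on the work surface. World frame = base frame: x ahead of the robot, y to its left, z up, the work surface at z = 0. Lengths are in m, angles in rad, forces in N, time in s.
With the tool pointing down it reaches from about 0.35 to 0.8 m from the base axis. Payload 7.3 kg.
Tool frame: the origin (TCP) lies between the finger pads; the fingertips stand env.tip_extent ahead of it and the grasp point (between the pads) lies 2 mm behind it (env.tip_extent is the distance from the TCP to the fingertips, in m); z points along the fingers, y is the line along which they close (so a half turn about z gives the same grasp; the last joint's range is limited). The gripper opens to 85 mm and grips with 20 to 120 N. Pads are 22 mm wide; open, the fingers measure 114 mm over their backs; the gripper's body (76 mm by 85 mm) begins 54 mm behind the grasp point. The pads swing forward as they close: fully open they stand 13 mm farther back than shut.
Start: joints at [-1.43, 0.342, 1.524, -0, 1.275, -0.146], TCP at [0.149, -0.504, 0.248] pointing down, gripper open.
Joint ranges: [-2.53, 2.53], [-0.77, 2.02], [0.04, 2.7], [-1, 4.14], [0.28, 2.66], [-3.11, 3.11]. Speed limits (rad/s): [2.57, 2.57, 3.14, 3.14, 3.14, 3.14].

## Interface

Orientations are given as a 3x3 rotation matrix whose columns are the frame's x, y, z axes.
In Python, from station import env gives the robot as it stands.
- The arm moves only by the tool carry_out, never from a script. Its argument "motion" is a list of rows, each a list of 6 numbers: the shift along the world's x, y, z scaled (see below), then the turn, a rotation vector about the world's x, y, z scaled (see below). A call has 1 to 12 rows; each row is the pose to reach, as a shift and turn from the pose commanded when the call began; what a row does not reach only later rows make up. The controller multiplies each number of a shift by 0.12 m and each number of a turn by 90 degrees. A row lasts 1/8 s, in which the tool goes at most 62.5 mm and 10.7 degrees, less where a joint would pass 70% of its speed; a pose out of reach is approached as far as the arm can. A call with a number of a shift or a turn outside -1 to 1 is refused whole. A call with a gripper value outside its range is refused whole. "gripper" is the opening, from 0 (shut) to 1 (fully open), set as the call begins (left out, the last holds). The fingers move at their own pace and stop on an object; the grip force is fixed at half the most. Time passes only in rows, so rows that repeat a pose let the fingers close. It gives the time, the measured TCP pose, the force, the opening and the grip force at its end, in the units of the state.
- env.observe(): the state, without advancing time (a new reading comes with each control period).
- env.camera(name): name is "scene" or "side" or "wrist"; returns (picture, depth): 400x640x3 uint8, red, green, blue; 400x640 float32, m along the optical axis (not along the pixel's ray), 0 where there is no reading.
- env.get_calibration(name): a dict with "fx", "fy", "cx", "cy" (pixels), "R" (3x3) and "t" (3): a world point X has camera coordinates R X + t. Camera axes: x right, y down, z forward; pixel columns grow to the right and rows downward; lengths in m; the calibration is good to about 2 mm. A picture is of the moment at which its call begins: read the wrist's pose just before it. get_calibration takes no time and is no camera call; for the wrist camera it gives the pose at the moment of the call.
- env.close_job(): hands the job in; it is judged then, once.
The state is a dict: "t": time; "qpos": joint angles; "joint_velocities": joint speeds; "effort": joint torques, N m; "tool_pos": TCP position; "eef_rot": TCP orientation; "ft_force": force on the tool from outside, world axes, zero at the start; "torque": the same for the moment, N m; "grip_width": finger opening in m; "finger_force": force on a finger pad.
Only numpy, scipy, OpenCV 4.12 (cv2) and the standard library are available. Lean on these libraries where they do the work, as an engineer would, in place of code of your own. Each camera call takes 0.05 s, during which the arm holds its last target. There are 200 camera calls.

## Task

Bring the cell turntable round until one of its two slotted keepers stands squarely under the raised latch bar, using only the ratchet lever on top: it drives the table one way and slips loose the other, so find out which by turning it both ways, and work it in strokes. Then tip the latch bar over so that it drops down into the keeper's slot, and let go. Do not push on the table or its cells directly, and leave the other things on the bench alone.

Things in the scene. Friction and masses are not known exactly. Their poses are not given: they have to be found in the camera images.
- hub (a point): point on the turntable's upright axis, 155 mm above the bench, near the top of the dark hub cover (diameter 92 mm, top at 157 mm). Frame: z up; -x points along the lever's middle position; y points from the axis to the latch. The aluminium base plate (300 x 385 x 12 mm) is fixed; its place and yaw (within 0.3 rad) vary.
- table_turn (a joint): angle of the grey round table (diameter 250 mm, top 32 mm above the bench) that carries six upright cells (diameter 32 mm, tops at 101 mm) and two keepers; rad, counter-clockwise from above positive, unlimited. Keeper a is under the latch bar at 0, keeper b at pi (and -pi). At the start it is near pi/2. It stays where it is left: friction of 0.35 N m.
- lever (a joint): angle of the ratchet lever about the same axis; rad, counter-clockwise from above positive, stops at -0.65 and 0.65. At 0 it points along -x of the hub's frame. In its gripping direction it carries the turntable along (after up to 0.27 rad of lost motion after each reversal); the other way it clicks loose and the table stays. The gripping direction differs between starts and cannot be seen.
- lever_knob (a point): centre of the lever's upright round black grip, diameter 22 mm, 115 mm from the axis, from 128 to 179 mm above the bench (this point at 155 mm); it is rigid with the lever, whose flat steel arm beneath is 22 mm wide with its top at 128 mm. About 4 N here moves the table.
- keeper_a (a point): middle of the slot of keeper a: two steel lugs, each 10 mm wide, 26 mm long radially and 22 mm high (tops 54 mm above the bench), with a slot of 28 mm between them, 110 mm from the axis; this point is 47 mm above the bench
- keeper_b (a point): middle of the slot of keeper b, the same as a and opposite to it on the table
- latch_seat (a point): fixed point where the middle of a keeper's slot must stand: 110 mm from the axis towards the latch, 47 mm above the bench, under the bar's path
- latch (a joint): angle of the steel latch bar on its level hinge beside the table; rad: 0 = lying level, down in the keeper's slot, 1.57 = upright, 2.0 = its back stop, leaning outwards, where it starts and rests by its own weight (0.13 kg). Pushed inwards past the upright, it falls slowly by itself; if the slot is not under it, it lands on a lug or outside the keeper.
- latch_hinge (a point): middle of the latch hinge, 187 mm from the axis, 47 mm above the bench, between two cheeks whose tops are 58 mm above the bench
- latch_end (a point): free end of the latch bar, 88 mm from its hinge; the bar is 14 mm wide and 12 mm thick and carries near its end, on the side that is up when the bar lies level and outwards when it stands open, a 10 mm stem with a black ball of 18 mm standing 28 mm off the bar's middle and 82 mm from the hinge
- turntable: the round table with its six cells, keepers and ratchet drum; origin on the axis at bench height; not to be pushed directly
- spare_cell: loose blue cell, diameter 32 mm, 68 mm high, standing on the base plate's corner; origin under its foot; leave alone
- hex_key: dark L-shaped hex key, 90 mm long, 6 mm thick, lying on the base plate beside the latch; leave alone
- green_cell0: green cell standing on the bench, diameter 32 mm, 68 mm high; leave alone
- green_cell1: green cell, as before; leave alone
- green_cell2: green cell, as before; leave alone
- screwdriver: screwdriver lying on the bench; leave alone
- meter: black hand meter 160 x 80 x 34 mm lying on the bench; leave alone
- cell_holder: black plate with six holes, 80 x 120 x 10 mm, lying on the bench; leave alone

How it is judged:
On the way:
1. a keeper's slot stands under the latch bar (within 6 mm) and the table is at rest, with the bar still up (horizontal distance between any of keeper_a, keeper_b and latch_seat below 0.006 m and value of joint latch above 1.2 rad and angular speed of turntable below 0.05 rad/s), for 0.2 s.
At the end, for the whole second after the job is handed in: A keeper's slot is at the latch (within 7.5 mm), the latch bar lies down in it (within 0.06 rad of level) and the table is at rest (horizontal distance between any of keeper_a, keeper_b and latch_seat below 0.0075 m and value of joint latch below 0.06 rad and angular speed of turntable below 0.05 rad/s); the robot touches nothing.
It fails at once if the robot pushes on the turntable, its cells or keepers (over 2 N) (contact force between any of the fingers, the arm and turntable above 2 N).
It fails at once if a bystander is moved by more than 20 mm (distance of any of spare_cell, hex_key, green_cell0, green_cell1, green_cell2, screwdriver, meter, cell_holder from where it was at the start of the episode above 0.02 m).
It also fails if it takes over 72 s, if anything falls off the work surface, if the arm or the gripper's body presses on something with over 40 N, if the wrist force passes 120 N, or if a joint passes its speed limit or range.

## Working session

There is one attempt and no reset: what is moved stays moved. The work goes in short steps, Python scripts to look and compute and a tool call to move; the robot and the scene stay as the last step left them, time stands still between calls to the robot, and variables do not carry over. Pictures are saved under pics/ and viewed, at most 10 in all, crops included, and the job is handed in when it is done.

Besides the shell and the picture viewer there is one more tool, called as a command line: name --pt "numbers of a row" for each row, then --argument value for the rest. carry_out: Moves the arm, as the interface text tells. Shifts and turns lie within -1 to 1; 1 stands for 0.12 m of shift or 90 degrees of turn. Its arguments: {"type":"object","properties":{"motion":{"type":"array"},"gripper":{"type":"number"}},"required":["motion"]}

```bash
mkdir -p pics; cat > h.py <<'E'
import numpy as np, cv2
from station import env
def snap(n,f):
    c=env.get_calibration(n); p,d=env.camera(n)
    cv2.imwrite('pics/'+f+'.png',p[:,:,::-1]); np.savez('pics/'+f+'.npz',p=p,d=d,**{k:np.array(v) for k,v in c.items()})
    return p,d,c
def load(f): 
    z=np.load('pics/'+f+'.npz'); return z['p'],z['d'],z
def cloud(d,c):
    v,u=np.mgrid[:d.shape[0],:d.shape[1]]
    P=np.stack([(u-c['cx'])/c['fx']*d,(v-c['cy'])/c['fy']*d,d],-1)
    return (P-c['t'])@c['R']   # R^T (P-t)
def ray(u,v,z,c):
    R=c['R'];o=-R.T@c['t'];r=R.T@np.array([(u-c['cx'])/c['fx'],(v-c['cy'])/c['fy'],1]);return o+r*(z-o[2])/r[2]
def proj(X,c):
    q=c['R']@np.array(X)+c['t'];return q[0]/q[2]*c['fx']+c['cx'],q[1]/q[2]*c['fy']+c['cy']
E
python3 - <<'E'
from h import *
for n in('scene','side'): p,d,c=snap(n,n+'0'); print(n,-c['R'].T@c['t'])
o=env.observe();print(o['t'],o['tool_pos'],o['eef_rot'],env.tip_extent,o['grip_width'])
E
```

```text
scene [1.40602524 0.51471947 0.99433619]
side [0.32141522 0.94141587 1.09585574]
0.1 [ 0.1484945  -0.50322626  0.24770516] [[ 9.59152563e-01  2.82889261e-01 -1.66144522e-04]
 [ 2.82889219e-01 -9.59151616e-01  1.36687093e-03]
 [ 2.27315321e-04 -1.35803825e-03 -9.99999052e-01]] 0.017 0.0856701230938707
```

View pics/scene0.png

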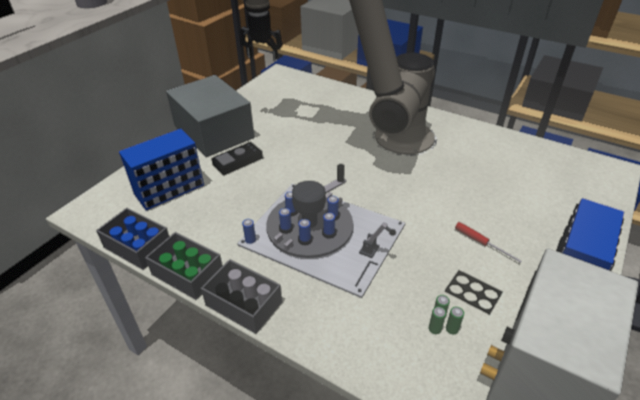

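View pics/side0.png

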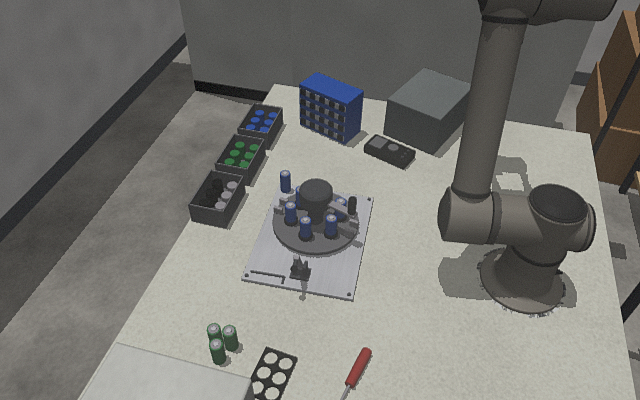

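The scene shows the hub at (309,195), the knob at (341,172), the latch at (375,240) and the hex key at (367,272). In the side view the hub is at (316,190), the knob at (352,205) and the latch at (300,268).

```bash
cat > fit.py <<'E'
from h import *
from scipy.optimize import least_squares
def circ(P,r):
    # visible-surface: circle fit of fixed radius
    f=lambda q:np.hypot(P[:,0]-q[0],P[:,1]-q[1])-r
    s=least_squares(f,P[:,:2].mean(0),loss='soft_l1',f_scale=.001);return s.x,np.abs(s.fun).mean()
E
python3 - <<'E'
from fit import *
for f,box in(('scene0',(240,400,150,295)),('side0',(240,380,165,310))):
    p,d,c=load(f);W=cloud(d,c);u0,u1,v0,v1=box;Q=W[v0:v1,u0:u1].reshape(-1,3)
    Q=Q[np.isfinite(Q).all(1)]
    print(f,ray(*((309,187) if f[1]=='c' else (316,186)),.157,c))
    h=ray(*((309,187) if f[1]=='c' else (316,186)),.157,c)
    T=Q[(abs(Q[:,2]-.157)<.004)&(np.hypot(*(Q[:,:2]-h[:2]).T)<.07)]
    print('hubtop',len(T),T.mean(0),(T.min(0)+T.max(0))/2,np.ptp(T,axis=0))
    S=Q[(Q[:,2]>.135)&(Q[:,2]<.150)&(np.hypot(*(Q[:,:2]-h[:2]).T)<.07)]
    print('hubside',len(S),circ(S,.046))
    uv=(341,168) if f[1]=='c' else (352,198)
    k=ray(*uv,.179,c);K=Q[(Q[:,2]>.135)&(Q[:,2]<.182)&(np.hypot(*(Q[:,:2]-k[:2]).T)<.03)]
    print('knob',k,len(K),K.mean(0),K.max(0)[2])
    # plate corners/tall latch points
    uv=(376,238) if f[1]=='c' else (300,266)
    l=ray(*uv,.08,c);L=Q[(Q[:,2]>.06)&(np.hypot(*(Q[:,:2]-l[:2]).T)<.06)]
    print('latch',l,len(L),L.mean(0),L.min(0),L.max(0), L[L[:,2].argmax()])
    I=cv2.resize(p[v0:v1,u0:u1],None,fx=4.5 if f[1]=='c' else 4,fy=4.5 if f[1]=='c' else 4,interpolation=cv2.INTER_CUBIC)
    cv2.imwrite(f'pics/{f}crop.png',I[:600,:800,::-1])
E
```

```text
scene0 [ 0.57332717 -0.03933531  0.157     ]
hubtop 514 [ 0.5859699  -0.03363082  0.15740704] [ 0.5850679  -0.03495619  0.15698481] [0.08784174 0.08836562 0.00789363]
hubside 144 (array([ 0.57987761, -0.03713814]), np.float64(0.001330184130379809))
knob [0.48130926 0.00717179 0.179     ] 124 [0.47714024 0.00350212 0.16211054] 0.181938531143086
latch [0.58214288 0.17210575 0.08      ] 177 [0.57415614 0.18236115 0.10406164] [0.55565649 0.14233163 0.06000669] [0.59118439 0.21821027 0.13196232] [0.57547561 0.18467874 0.13196232]
side0 [ 0.58123878 -0.04308928  0.157     ]
hubtop 503 [ 0.57959768 -0.03343831  0.156856  ] [ 0.57983209 -0.03333868  0.15699783] [0.08768282 0.08587176 0.00790575]
hubside 149 (array([ 0.58116526, -0.03813554]), np.float64(0.0014819877539689634))
knob [ 0.47300328 -0.00139239  0.179     ] 135 [0.47120319 0.00502192 0.16302938] 0.1817048570454794
latch [0.56266364 0.17519648 0.08      ] 129 [0.5671884  0.19093392 0.10958102] [0.55205117 0.14012379 0.06007963] [0.57651989 0.21904584 0.1324589 ] [0.57079516 0.18841832 0.1324589 ]
```

View pics/scene0crop.png

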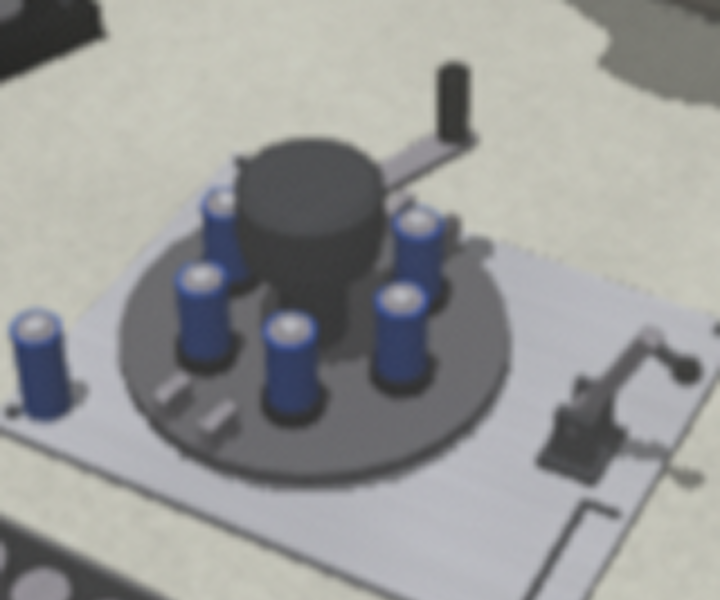

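The crop shows the knob at the far side of the hub, one keeper pair near (195,405), the latch leaning out with its ball at (685,370), and the hex key at (570,540). I move above the scene to get a wrist view.

carry_out --pt "0.5 0.5 0.5 0 0 0" --pt "0.9 0.9 1 0 0 0" --pt "1 1 1 0 0 0"

```text
t: 0.48
tool_pos: [0.2569, -0.3949, 0.3584]
eef_rot: [[0.959, 0.282, 0.0], [0.282, -0.959, -0.0], [0.0, 0.0, -1.0]]
ft_force: [1.1, -0.1, -0.8]
grip_width: 0.0853
finger_force: 0.0
```

carry_out --pt "0.4 0.5 0.5 0 0 0" --pt "0.8 0.9 0.9 0 0 0" --pt "1 1 1 0 0 0"

```text
t: 0.85
tool_pos: [0.363, -0.2857, 0.4675]
eef_rot: [[0.959, 0.282, 0.0], [0.282, -0.959, -0.001], [0.0, 0.001, -1.0]]
ft_force: [0.7, -0.1, -1.2]
grip_width: 0.0854
finger_force: 0.0
```

carry_out --pt "0.3 0.5 0 0 0 0" --pt "0.6 0.9 0 0 0 0" --pt "0.8 1 0 0 0 0"

```text
t: 1.23
tool_pos: [0.4594, -0.1643, 0.4664]
eef_rot: [[0.958, 0.286, 0.0], [0.286, -0.958, 0.0], [0.001, -0.0, -1.0]]
ft_force: [0.1, -0.7, 0.7]
grip_width: 0.0851
finger_force: 0.0
```

carry_out --pt "0.2 0.5 0 0 0 0" --pt "0.3 0.9 0 0 0 0" --pt "0.3 1 0 0 0 0" --pt "0.3 1 0 0 0 0"

```text
t: 1.72
tool_pos: [0.4942, -0.047, 0.466]
eef_rot: [[0.959, 0.284, -0.0], [0.284, -0.959, -0.001], [-0.001, 0.0, -1.0]]
ft_force: [-0.1, 0.1, -0.3]
grip_width: 0.0855
finger_force: 0.0
```

```bash
python3 - <<'E'
from h import *
o=env.observe();print(o['t'],o['tool_pos'],o['eef_rot'].round(3).tolist())
p,d,c=snap('wrist','w1');print(-c['R'].T@c['t'],np.array(c['R']).round(2).tolist())
E
```

```text
1.725 [ 0.49420609 -0.04703201  0.4659527 ] [[0.959, 0.284, -0.0], [0.284, -0.959, -0.001], [-0.001, 0.0, -1.0]]
[ 0.56016254 -0.02735833  0.59196943] [[0.28, -0.96, 0.0], [-0.92, -0.27, 0.27], [-0.26, -0.08, -0.96]]
```

View pics/w1.png

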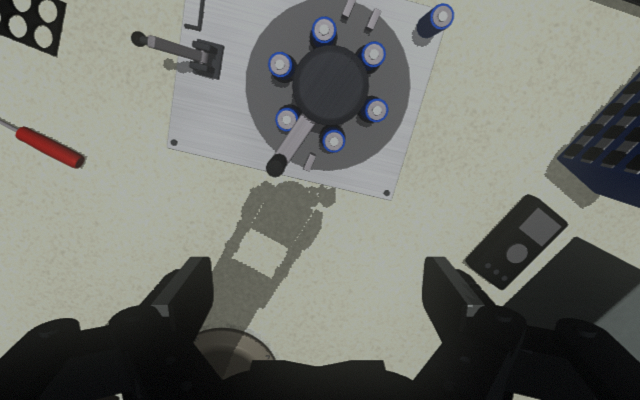

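The wrist view shows the hub at (330,86), knob (276,165), latch hinge about (208,58), ball (139,39), keepers at (361,13) and about (312,160), and plate corners (168,149) and (393,200).

```bash
cat > ana.py <<'E'
from fit import *
def comp(f,u,v,zlo,zhi,hub,yaw): pass
E
python3 - <<'E'
from fit import *
p,d,c=load('w1');W=cloud(d,c);Q=W.reshape(-1,3);Q=Q[(d.ravel()>0)]
h0=ray(330,86,.157,c)
r=np.hypot(*(Q[:,:2]-h0[:2]).T)
T=Q[(abs(Q[:,2]-.157)<.005)&(r<.06)];uv=None
m=((abs(W[...,2]-.157)<.006)&(np.hypot(W[...,0]-h0[0],W[...,1]-h0[1])<.06)).astype(np.uint8)
def mec(m,z):
    P=np.argwhere(m)[:,::-1].astype(np.float32);X=np.array([ray(*q,z,c)[:2] for q in cv2.convexHull(P)[:,0]],np.float32)
    return cv2.minEnclosingCircle(X)
print('hub',h0,T[:,2].mean(),mec(m,.157))
m=((abs(W[...,2]-.032)<.006)&(np.hypot(W[...,0]-h0[0],W[...,1]-h0[1])<.14)).astype(np.uint8)
print('table',mec(m,.032))
k=ray(276,165,.17,c);m=((W[...,2]>.165)&(W[...,2]<.19)&(np.hypot(W[...,0]-k[0],W[...,1]-k[1])<.03)).astype(np.uint8)
print('knob',m.sum(),mec(m,.179),W[m>0].mean(0))
# plate edges
g=cv2.cvtColor(p,cv2.COLOR_RGB2GRAY)
a,b,e=ray(168,149,.012,c),ray(393,200,.012,c),ray(187,0,.012,c)
for P,N in((a,b),(a,e)): D=N-P;print('edge',P,N,np.linalg.norm(D),np.degrees(np.arctan2(D[1],D[0])))
# latch cheeks tops / hinge region
for lo,hi in((.02,.045),(.05,.064),(.064,.085),(.085,.145)):
    h=ray(208,58,.058,c);m=(W[...,2]>lo)&(W[...,2]<hi)&(np.hypot(W[...,0]-h[0],W[...,1]-h[1])<.09)&(np.hypot(W[...,0]-h0[0],W[...,1]-h0[1])>.135)
    L=W[m];print(lo,len(L),L.mean(0),cv2.minAreaRect(L[:,:2].astype(np.float32)*1000))
print('h',h)
I=cv2.resize(p[0:200,120:400],None,fx=2.85,fy=2.85,interpolation=cv2.INTER_CUBIC);cv2.imwrite('pics/w1crop.png',I[:,:800,::-1])
E
```

```text
hub [ 0.57953024 -0.03772611  0.157     ] 0.15681328556961402 ((0.5798247456550598, -0.037892408668994904), 0.044975925236940384)
table ((0.5797991156578064, -0.038396112620830536), 0.1247933954000473)
knob 282 ((0.47297558188438416, -0.0018205472733825445), 0.01184165570884943) [ 0.47259952 -0.00163548  0.17854115]
edge [0.41654767 0.18464053 0.012     ] [ 0.43934367 -0.19877086  0.012     ] 0.3840884648129747 -86.59744463640452
edge [0.41654767 0.18464053 0.012     ] [0.64132613 0.19569719 0.012     ] 0.22505023024004184 2.8160608876582374
0.02 351 [0.57042479 0.14117602 0.02325335] ((587.3008422851562, 154.01747131347656), (91.99634552001953, 48.54575729370117), 19.322635650634766)
0.05 382 [0.57066194 0.1465019  0.05716785] ((570.142822265625, 148.58132934570312), (37.147830963134766, 27.270061492919922), 2.0780489444732666)
0.064 147 [0.56978562 0.15471467 0.07495554] ((569.7255249023438, 155.14320373535156), (13.739747047424316, 13.683341979980469), 2.159503936767578)
0.085 652 [0.56848248 0.18262531 0.11396005] ((567.53564453125, 187.09410095214844), (17.2575740814209, 56.13312530517578), 0.45741385221481323)
h [0.57100493 0.1359217  0.058     ]
```

View pics/w1crop.png

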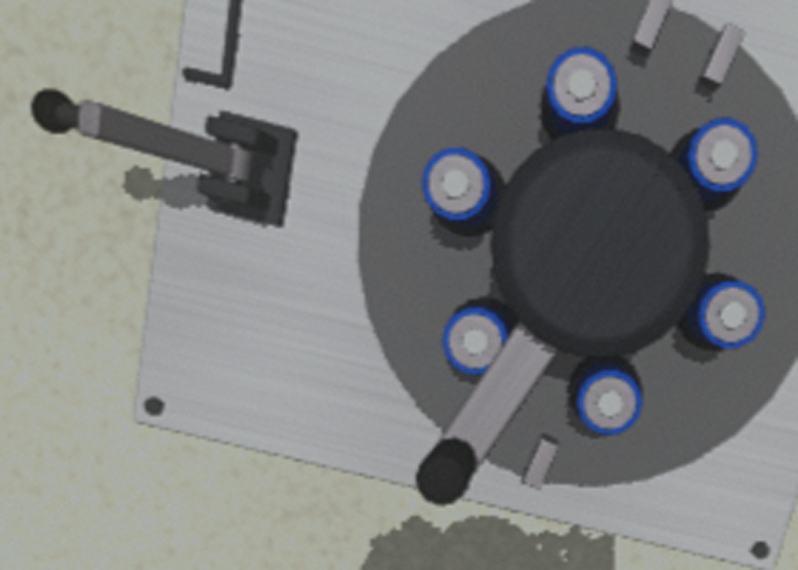

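carry_out --pt "-0.1 0.2 -0.4 0 0 -0.1" --pt "-0.18 0.38 -0.8 0 0 -0.2" --pt "-0.18 0.38 -1 0 0 -0.3" --pt "-0.18 0.38 -1 0 0 -0.39" --pt "-0.18 0.38 -1 0 0 -0.39"

```text
t: 2.4
tool_pos: [0.4727, -0.0031, 0.346]
eef_rot: [[0.947, -0.321, -0.0], [-0.321, -0.947, -0.0], [-0.0, 0.0, -1.0]]
ft_force: [0.3, -1.2, -0.3]
grip_width: 0.0855
finger_force: 0.0
```

carry_out --pt "0 0 -0.4 0 0 0" --pt "0 0 -0.8 0 0 0" --pt "0 0 -0.8 0 0 0" --pt "0 0 -0.8 0 0 0"

```text
t: 2.9
tool_pos: [0.4739, -0.0023, 0.2521]
eef_rot: [[0.948, -0.32, 0.003], [-0.32, -0.948, -0.001], [0.003, -0.0, -1.0]]
ft_force: [-0.0, -0.6, -0.1]
grip_width: 0.0854
finger_force: 0.0
```

```bash
cat > st.py <<'E'
from fit import *
H=np.array([.5798,-.038]);YAW=.053
def pol(th,r=.115):  # world xy of lever knob at lever angle th
    a=np.pi+YAW+th; return H+r*np.array([np.cos(a),np.sin(a)])
def state():
    o=env.observe();R=o['eef_rot'];q=o['tool_pos'];v=q[:2]-H
    print('t',o['t'],'tcp',q.round(4),'yaw(deg)',np.degrees(np.arctan2(R[1,0],R[0,0])).round(2),'w',o['grip_width'].__round__(4),'ft',np.round(o['ft_force'],1),
     'lever-ish',(np.arctan2(-v[1],-v[0])-YAW).round(3),'r',np.hypot(*v).round(4),'q6',round(o['qpos'][5],2))
    return o
def table(f,lo=.044,hi=.062):
    p,d,c=load(f);W=cloud(d,c);x=W[...,0]-H[0];y=W[...,1]-H[1];r=np.hypot(x,y)
    m=(d>0)&(abs(W[...,2]-.0535)<.005)&(r>.092)&(r<.128)
    n,lab,s,ce=cv2.connectedComponentsWithStats(m.astype(np.uint8))
    for i in range(1,n):
        if s[i,4]<15: continue
        P=W[lab==i];a=np.arctan2(P[:,1].mean()-H[1],P[:,0].mean()-H[0])-YAW-np.pi/2
        print('lug',s[i,4],ce[i].round(),'ang',round(a,3),'r',np.hypot(*(P[:,:2].mean(0)-H)).round(4),'z',P[:,2].mean().round(4))
    m=(d>0)&(abs(W[...,2]-.101)<.006)&(r>.045)&(r<.1)
    n,lab,s,ce=cv2.connectedComponentsWithStats(m.astype(np.uint8))
    for i in range(1,n):
        if s[i,4]<40: continue
        P=W[lab==i];a=np.arctan2(P[:,1].mean()-H[1],P[:,0].mean()-H[0])-YAW-np.pi/2
        print('cell',s[i,4],ce[i].round(),'ang',round(a,3),'mod60',round(a%(np.pi/3),3),'r',np.hypot(*(P[:,:2].mean(0)-H)).round(4))
E
python3 - <<'E'
from st import *
state();print(pol(-.378));table('w1')
E
```

```text
t 2.9 tcp [ 0.4739 -0.0023  0.2521] yaw(deg) -18.64 w 0.0854 ft [-0.  -0.6 -0.1] lever-ish -0.378 r 0.1117 q6 1.73
[ 0.47082017 -0.00127949]
lug 136 [348.   8.] ang -1.589 r 0.109 z 0.054
lug 155 [373.  19.] ang -1.932 r 0.1112 z 0.0542
lug 111 [309. 162.] ang -4.725 r 0.1109 z 0.0546
cell 522 [324.  30.] ang -1.238 mod60 0.857 r 0.0706
cell 493 [373.  54.] ang -2.282 mod60 0.859 r 0.0708
cell 481 [280.  64.] ang -0.191 mod60 0.856 r 0.0705
cell 438 [376. 110.] ang -3.328 mod60 0.861 r 0.0708
cell 394 [286. 119.] ang 0.846 mod60 0.846 r 0.0707
cell 410 [334. 141.] ang -4.373 mod60 0.863 r 0.0708
```

carry_out --pt "-0.02 0 -0.3 0 0 0" --pt "-0.02 0 -0.6 0 0 0" --pt "-0.02 0 -0.8 0 0 0" --pt "-0.02 0 -0.8 0 0 0"

```text
t: 3.4
tool_pos: [0.471, -0.0019, 0.1548]
eef_rot: [[0.948, -0.32, 0.0], [-0.32, -0.948, -0.0], [0.0, 0.0, -1.0]]
ft_force: [-0.2, 0.4, 1.5]
grip_width: 0.0857
finger_force: 0.0
```

carry_out --pt "0 0 0 0 0 0" --pt "0 0 0 0 0 0" --pt "0 0 0 0 0 0" --pt "0 0 0 0 0 0" --gripper 0.3

```text
t: 3.9
tool_pos: [0.4705, -0.0016, 0.1545]
eef_rot: [[0.947, -0.32, 0.001], [-0.32, -0.947, -0.0], [0.001, 0.0, -1.0]]
ft_force: [0.2, -0.1, -0.1]
grip_width: 0.0256
finger_force: 0.0
```

```bash
python3 - <<'E'
from st import *
state(); snap('wrist','w2');table('w2')
for th in(-.6,-.378,-.2,0,.2,.4,.6):print(th,pol(th).round(4))
E
```

```text
t 3.9 tcp [ 0.4705 -0.0016  0.1545] yaw(deg) -18.66 w 0.0256 ft [ 0.2 -0.1 -0.1] lever-ish -0.374 r 0.1152 q6 1.73
lug 618 [374. 190.] ang -4.733 r 0.1102 z 0.0543
cell 3405 [166.  30.] ang -0.172 mod60 0.876 r 0.0716
cell 40 [463.   1.] ang -3.543 mod60 0.645 r 0.0689
cell 3185 [407. 114.] ang -4.381 mod60 0.855 r 0.0697
cell 2566 [266. 141.] ang 0.828 mod60 0.828 r 0.0708
-0.6 [0.4816 0.0218]
-0.378 [ 0.4708 -0.0013]
-0.2 [ 0.466  -0.0212]
0 [ 0.465  -0.0441]
0.2 [ 0.4685 -0.0668]
0.4 [ 0.4764 -0.0883]
0.6 [ 0.4885 -0.1079]
```

View pics/w2.png

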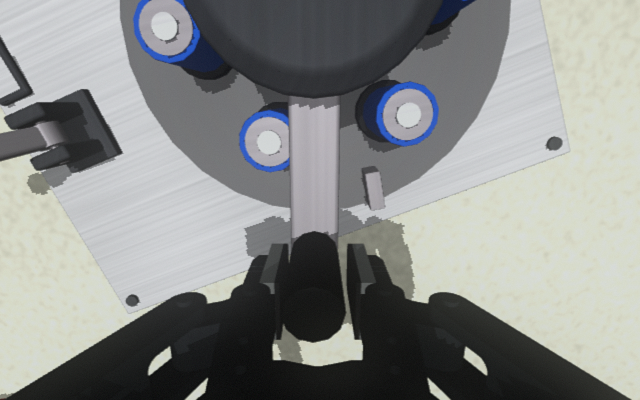

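The knob at (315,290) is caged between the pads, and there is no contact.

```bash
cat >> st.py <<'E'
def rows(ths,r=.115):
    o=env.observe();y=np.arctan2(o['eef_rot'][1,0],o['eef_rot'][0,0])
    print([[*( (pol(t,r)-o['tool_pos'][:2])/.12).round(3),round((.155-o['tool_pos'][2])/.12,2),0,0,round((t+YAW-y)/(np.pi/2),3)] for t in ths])
E
python3 - <<'E'
from st import *
rows([-.3,-.15,0,.15,.3,.45,.55,.6,.6])
E
```

```text
[[np.float64(-0.018), np.float64(-0.069), np.float64(0.01), 0, 0, np.float64(0.05)], [np.float64(-0.043), np.float64(-0.21), np.float64(0.01), 0, 0, np.float64(0.146)], [np.float64(-0.046), np.float64(-0.354), np.float64(0.01), 0, 0, np.float64(0.241)], [np.float64(-0.027), np.float64(-0.496), np.float64(0.01), 0, 0, np.float64(0.337)], [np.float64(0.012), np.float64(-0.634), np.float64(0.01), 0, 0, np.float64(0.432)], [np.float64(0.072), np.float64(-0.765), np.float64(0.01), 0, 0, np.float64(0.528)], [np.float64(0.122), np.float64(-0.846), np.float64(0.01), 0, 0, np.float64(0.591)], [np.float64(0.15), np.float64(-0.885), np.float64(0.01), 0, 0, np.float64(0.623)], [np.float64(0.15), np.float64(-0.885), np.float64(0.01), 0, 0, np.float64(0.623)]]
```

carry_out --pt "-0.02 -0.07 0.01 0 0 0.05" --pt "-0.04 -0.21 0.01 0 0 0.145" --pt "-0.045 -0.355 0.01 0 0 0.24" --pt "-0.025 -0.495 0.01 0 0 0.335" --pt "0.01 -0.635 0.01 0 0 0.43" --pt "0.07 -0.765 0.01 0 0 0.53" --pt "0.12 -0.845 0.01 0 0 0.59" --pt "0.15 -0.885 0.01 0 0 0.62" --pt "0.15 -0.885 0.01 0 0 0.62" --pt "0.15 -0.885 0.01 0 0 0.62"

```text
t: 5.2
tool_pos: [0.488, -0.1076, 0.1551]
eef_rot: [[0.798, 0.603, -0.001], [0.603, -0.798, 0.0], [-0.0, -0.001, -1.0]]
ft_force: [-0.8, 1.2, -0.1]
grip_width: 0.0256
finger_force: 0.7
```

```bash
python3 - <<'E'
from st import *
state(); snap('wrist','w3');table('w3')
print("back");rows([.45,.3,.15,0,-.15,-.3,-.45,-.55,-.6])
E
```

```text
t 5.2 tcp [ 0.488  -0.1076  0.1551] yaw(deg) 37.08 w 0.0256 ft [-0.8  1.2 -0.1] lever-ish 0.595 r 0.1152 q6 0.55
lug 610 [367. 191.] ang -3.811 r 0.11 z 0.0542
cell 2898 [168.  24.] ang 0.768 mod60 0.768 r 0.0711
cell 351 [467.   4.] ang -2.597 mod60 0.544 r 0.0697
cell 3134 [403. 118.] ang -3.455 mod60 0.734 r 0.0698
cell 2821 [264. 136.] ang -4.519 mod60 0.717 r 0.0699
back
[[np.float64(-0.075), np.float64(0.117), np.float64(-0.0), 0, 0, np.float64(-0.092)], [np.float64(-0.134), np.float64(0.248), np.float64(-0.0), 0, 0, np.float64(-0.188)], [np.float64(-0.174), np.float64(0.386), np.float64(-0.0), 0, 0, np.float64(-0.283)], [np.float64(-0.192), np.float64(0.529), np.float64(-0.0), 0, 0, np.float64(-0.378)], [np.float64(-0.189), np.float64(0.672), np.float64(-0.0), 0, 0, np.float64(-0.474)], [np.float64(-0.164), np.float64(0.814), np.float64(-0.0), 0, 0, np.float64(-0.569)], [np.float64(-0.119), np.float64(0.95), np.float64(-0.0), 0, 0, np.float64(-0.665)], [np.float64(-0.077), np.float64(1.036), np.float64(-0.0), 0, 0, np.float64(-0.729)], [np.float64(-0.054), np.float64(1.078), np.float64(-0.0), 0, 0, np.float64(-0.76)]]
```

carry_out --pt "-0.075 0.115 0 0 0 -0.09" --pt "-0.135 0.25 0 0 0 -0.19" --pt "-0.175 0.385 0 0 0 -0.285" --pt "-0.19 0.53 0 0 0 -0.38" --pt "-0.19 0.67 0 0 0 -0.475" --pt "-0.165 0.815 0 0 0 -0.57" --pt "-0.12 0.95 0 0 0 -0.665" --pt "-0.1 0.995 0 0 0 -0.7" --pt "-0.1 0.995 0 0 0 -0.7"

```text
t: 6.38
tool_pos: [0.4767, 0.012, 0.1554]
eef_rot: [[0.9, -0.435, 0.001], [-0.435, -0.9, -0.0], [0.001, -0.0, -1.0]]
ft_force: [-0.5, 0.2, 0.1]
grip_width: 0.0256
finger_force: 0.0
```

carry_out --pt "0.045 0.085 0 0 0 -0.06" --pt "0.045 0.085 0 0 0 -0.06"

```text
t: 6.62
tool_pos: [0.482, 0.0218, 0.1554]
eef_rot: [[0.856, -0.517, 0.001], [-0.517, -0.856, -0.0], [0.001, -0.0, -1.0]]
ft_force: [0.3, 0.9, -0.1]
grip_width: 0.0256
finger_force: 0.0
```

```bash
python3 - <<'E'
from st import *
state(); snap('wrist','w4');table('w4')
rows([-.5,-.35,-.2,-.05,.1,.2,.2])
E
```

```text
t 6.625 tcp [0.482  0.0218 0.1554] yaw(deg) -31.14 w 0.0256 ft [ 0.3  0.9 -0.1] lever-ish -0.602 r 0.1147 q6 2.0
lug 679 [130.   7.] ang -0.655 r 0.109 z 0.0537
lug 954 [503.  35.] ang -3.816 r 0.1098 z 0.054
lug 770 [480.  99.] ang -4.159 r 0.11 z 0.0543
cell 3658 [174.  43.] ang -0.32 mod60 0.727 r 0.071
cell 3210 [417. 106.] ang -4.515 mod60 0.721 r 0.0697
cell 2068 [276. 145.] ang 0.667 mod60 0.667 r 0.0714
[[np.float64(-0.047), np.float64(-0.082), np.float64(-0.0), 0, 0, np.float64(0.061)], [np.float64(-0.1), np.float64(-0.216), np.float64(-0.0), 0, 0, np.float64(0.157)], [np.float64(-0.131), np.float64(-0.356), np.float64(-0.0), 0, 0, np.float64(0.252)], [np.float64(-0.141), np.float64(-0.5), np.float64(-0.0), 0, 0, np.float64(0.348)], [np.float64(-0.13), np.float64(-0.643), np.float64(-0.0), 0, 0, np.float64(0.443)], [np.float64(-0.111), np.float64(-0.737), np.float64(-0.0), 0, 0, np.float64(0.507)], [np.float64(-0.111), np.float64(-0.737), np.float64(-0.0), 0, 0, np.float64(0.507)]]
```

carry_out --pt "-0.05 -0.08 0 0 0 0.06" --pt "-0.1 -0.215 0 0 0 0.155" --pt "-0.13 -0.355 0 0 0 0.25" --pt "-0.14 -0.5 0 0 0 0.35" --pt "-0.13 -0.645 0 0 0 0.445" --pt "-0.11 -0.735 0 0 0 0.505" --pt "-0.11 -0.735 0 0 0 0.505" --pt "-0.11 -0.735 0 0 0 0.505"

```text
t: 7.68
tool_pos: [0.4683, -0.0664, 0.1553]
eef_rot: [[0.97, 0.244, -0.0], [0.244, -0.97, -0.0], [-0.0, 0.0, -1.0]]
ft_force: [-0.1, 0.2, -0.5]
grip_width: 0.0254
finger_force: 0.1
```

```bash
python3 - <<'E'
from st import *
state(); snap('wrist','w5');table('w5')
rows([.3,.35,.4,.45,.5,.55])
E
```

```text
t 7.675 tcp [ 0.4683 -0.0664  0.1553] yaw(deg) 14.12 w 0.0254 ft [-0.1  0.2 -0.5] lever-ish 0.197 r 0.115 q6 1.02
lug 902 [496.  58.] ang -3.147 r 0.1102 z 0.0539
lug 739 [467. 117.] ang -3.489 r 0.1101 z 0.0542
cell 3073 [167.  26.] ang 0.376 mod60 0.376 r 0.0714
cell 241 [464.   3.] ang -2.987 mod60 0.154 r 0.0692
cell 3135 [403. 116.] ang -3.841 mod60 0.348 r 0.0697
cell 2741 [264. 138.] ang 1.376 mod60 0.328 r 0.0702
[[np.float64(0.029), np.float64(-0.096), np.float64(-0.0), 0, 0, np.float64(0.068)], [np.float64(0.047), np.float64(-0.14), np.float64(-0.0), 0, 0, np.float64(0.099)], [np.float64(0.067), np.float64(-0.184), np.float64(-0.0), 0, 0, np.float64(0.131)], [np.float64(0.089), np.float64(-0.226), np.float64(-0.0), 0, 0, np.float64(0.163)], [np.float64(0.113), np.float64(-0.268), np.float64(-0.0), 0, 0, np.float64(0.195)], [np.float64(0.139), np.float64(-0.308), np.float64(-0.0), 0, 0, np.float64(0.227)]]
```

carry_out --pt "0.01 -0.04 0 0 0 0.03" --pt "0.03 -0.095 0 0 0 0.07" --pt "0.04 -0.125 0 0 0 0.09" --pt "0.045 -0.14 0 0 0 0.1" --pt "0.045 -0.14 0 0 0 0.1" --pt "0.045 -0.14 0 0 0 0.1"

```text
t: 8.48
tool_pos: [0.474, -0.0828, 0.1553]
eef_rot: [[0.919, 0.393, 0.0], [0.393, -0.919, 0.0], [0.0, -0.0, -1.0]]
ft_force: [0.0, 4.4, 0.2]
grip_width: 0.0257
finger_force: 1.6
```

```bash
python3 - <<'E'
from st import *
state(); 
for n in('wrist','side','scene'):snap(n,n+'6');print(n);table(n+'6')
rows([.36,.37,.375])
E
```

```text
t 8.475 tcp [ 0.474  -0.0828  0.1553] yaw(deg) 23.16 w 0.0257 ft [0.  4.4 0.2] lever-ish 0.348 r 0.1149 q6 0.83
wrist
lug 884 [496.  63.] ang -3.019 r 0.1102 z 0.054
lug 733 [465. 122.] ang -3.362 r 0.1102 z 0.0541
cell 2839 [168.  24.] ang 0.517 mod60 0.517 r 0.0713
cell 476 [468.   5.] ang -2.842 mod60 0.299 r 0.0699
cell 3098 [402. 119.] ang -3.712 mod60 0.477 r 0.0697
cell 2857 [263. 136.] ang 1.511 mod60 0.464 r 0.0699
side
lug 34 [298. 241.] ang -0.223 r 0.1146 z 0.0532
lug 35 [311. 244.] ang 0.113 r 0.1133 z 0.0536
cell 70 [291. 198.] ang -1.573 mod60 0.521 r 0.0715
cell 75 [340. 208.] ang 1.487 mod60 0.439 r 0.0704
cell 84 [297. 216.] ang -0.563 mod60 0.484 r 0.0728
cell 80 [322. 221.] ang 0.453 mod60 0.453 r 0.0727
scene
lug 21 [280. 199.] ang -3.347 r 0.1128 z 0.0542
lug 35 [274. 208.] ang -2.989 r 0.1095 z 0.0539
lug 41 [347. 227.] ang 0.095 r 0.1138 z 0.0537
lug 42 [340. 236.] ang -0.242 r 0.1141 z 0.0538
cell 76 [283. 205.] ang -2.622 mod60 0.52 r 0.0703
cell 80 [334. 206.] ang 0.421 mod60 0.421 r 0.0717
cell 88 [295. 221.] ang -1.582 mod60 0.513 r 0.0744
cell 90 [321. 221.] ang -0.59 mod60 0.457 r 0.0751
[[np.float64(0.004), np.float64(-0.01), np.float64(-0.0), 0, 0, np.float64(0.005)], [np.float64(0.008), np.float64(-0.018), np.float64(-0.0), 0, 0, np.float64(0.012)], [np.float64(0.01), np.float64(-0.023), np.float64(-0.0), 0, 0, np.float64(0.015)]]
```

carry_out --pt "0.008 -0.018 0 0 0 0.013" --pt "0.015 -0.036 0 0 0 0.027" --pt "0.015 -0.036 0 0 0 0.027" --pt "0.015 -0.036 0 0 0 0.027"

```text
t: 9.12
tool_pos: [0.4758, -0.0878, 0.1553]
eef_rot: [[0.902, 0.432, 0.0], [0.432, -0.902, -0.0], [-0.0, 0.0, -1.0]]
ft_force: [0.5, 3.0, 0.0]
grip_width: 0.0258
finger_force: 0.9
```

```bash
python3 - <<'E'
from st import *
state(); 
for n in('wrist','side'):snap(n,n+'7');print(n);table(n+'7')
E
```

```text
t 9.125 tcp [ 0.4758 -0.0878  0.1553] yaw(deg) 25.6 w 0.0258 ft [0.5 3.  0. ] lever-ish 0.393 r 0.1153 q6 0.78
wrist
lug 892 [495.  62.] ang -2.971 r 0.1103 z 0.0539
lug 735 [465. 121.] ang -3.314 r 0.1103 z 0.0542
cell 2836 [168.  24.] ang 0.565 mod60 0.565 r 0.0713
cell 392 [466.   4.] ang -2.801 mod60 0.341 r 0.0697
cell 3109 [402. 118.] ang -3.664 mod60 0.525 r 0.0697
cell 2851 [263. 136.] ang -4.725 mod60 0.51 r 0.0699
side
lug 34 [300. 242.] ang -0.173 r 0.1146 z 0.0535
lug 34 [313. 244.] ang 0.157 r 0.1132 z 0.0528
cell 75 [291. 199.] ang -1.541 mod60 0.553 r 0.0717
cell 77 [340. 207.] ang -4.759 mod60 0.477 r 0.0699
cell 78 [298. 217.] ang -0.515 mod60 0.532 r 0.0731
cell 83 [323. 221.] ang 0.493 mod60 0.493 r 0.0731
```

carry_out --pt "0 0 0 0 0 0" --pt "0 0 0 0 0 0" --pt "0 0 0 0 0 0" --gripper 0.6

```text
t: 9.6
tool_pos: [0.4758, -0.0877, 0.1553]
eef_rot: [[0.902, 0.432, 0.0], [0.432, -0.902, -0.0], [-0.0, 0.0, -1.0]]
ft_force: [0.6, -0.1, 1.0]
grip_width: 0.0512
finger_force: 0.0
```

carry_out --pt "0 0 0.3 0 0 0" --pt "0 0 0.7 0 0 0" --pt "0 0 1 0 0 0" --pt "0 0 1 0 0 0"

```text
t: 10.1
tool_pos: [0.477, -0.088, 0.2781]
eef_rot: [[0.902, 0.432, 0.006], [0.432, -0.902, -0.002], [0.004, 0.005, -1.0]]
ft_force: [0.4, 0.5, 0.0]
grip_width: 0.0516
finger_force: 0.0
```

carry_out --pt "0 0.4 0.3 0 0 -0.1" --pt "0 0.8 0.6 0 0 -0.2" --pt "0 1 0.6 0 0 -0.25" --pt "0 1 0.6 0 0 -0.25" --pt "0 1 0.6 0 0 -0.25" --gripper 0

```text
t: 10.72
tool_pos: [0.4755, 0.0319, 0.3462]
eef_rot: [[0.998, 0.055, -0.002], [0.055, -0.998, -0.0], [-0.002, 0.0, -1.0]]
ft_force: [-0.1, -0.5, 0.9]
grip_width: -0.0002
finger_force: 0.0
```

```bash
python3 - <<'E'
from st import *
state(); snap('wrist','w8');table('w8')
p,d,c=load('w8');W=cloud(d,c)
r=np.array([-np.sin(YAW),np.cos(YAW)]);t=np.array([np.cos(YAW),np.sin(YAW)])
rad=(W[...,:2]-H)@r;tan=(W[...,:2]-H)@t
for lo,hi in((.05,.063),(.065,.1),(.1,.14)):
    m=(d>0)&(rad>.15)&(rad<.27)&(abs(tan)<.04)&(W[...,2]>lo)&(W[...,2]<hi)
    print(lo,m.sum(),[np.percentile(tan[m],q).round(4) for q in(1,50,99)],[np.percentile(rad[m],q).round(4) for q in(1,50,99)],np.argwhere(m).mean(0))
E
```

```text
t 10.725 tcp [0.4755 0.0319 0.3462] yaw(deg) 3.18 w -0.0002 ft [-0.1 -0.5  0.9] lever-ish -0.643 r 0.1256 q6 1.42
lug 238 [286.  51.] ang -0.172 r 0.1114 z 0.0543
lug 250 [484.  52.] ang -2.973 r 0.1104 z 0.0543
lug 234 [286.  88.] ang 0.169 r 0.1113 z 0.0541
lug 247 [480.  88.] ang -3.317 r 0.1104 z 0.0542
cell 69 [395.   1.] ang -1.541 mod60 0.553 r 0.0582
cell 916 [331.  27.] ang -0.525 mod60 0.522 r 0.071
cell 654 [462.  25.] ang -2.613 mod60 0.529 r 0.0742
cell 764 [330. 103.] ang 0.516 mod60 0.516 r 0.0708
cell 715 [451. 104.] ang -3.671 mod60 0.518 r 0.0714
cell 728 [388. 138.] ang -4.721 mod60 0.515 r 0.0703
0.05 587 [np.float64(-0.0174), np.float64(0.001), np.float64(0.018)] [np.float64(0.1737), np.float64(0.1845), np.float64(0.1985)] [ 68.8483816  217.62521295]
0.065 398 [np.float64(-0.0064), np.float64(0.0), np.float64(0.0073)] [np.float64(0.1881), np.float64(0.1975), np.float64(0.2098)] [ 67.42964824 198.74623116]
0.1 917 [np.float64(-0.0068), np.float64(0.0001), np.float64(0.0083)] [np.float64(0.2048), np.float64(0.2205), np.float64(0.252)] [ 63.78189749 157.11450382]
```

View pics/w8.png

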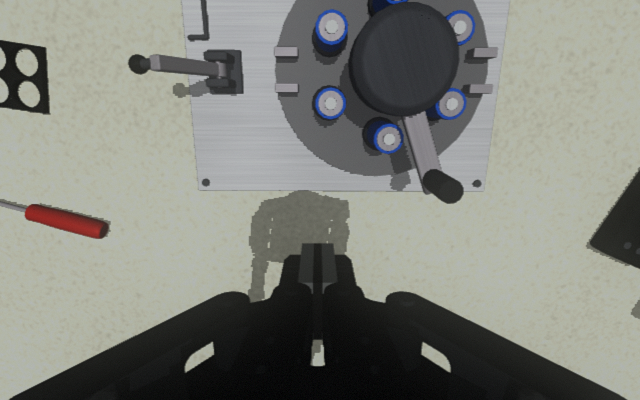

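The keeper lugs at (286,51) and (286,88) straddle the line of the latch bar, so the slot is aligned and measures −0.0015 rad. Next I go round outside the ball.

carry_out --pt "0.15 0.45 0 0 0 0" --pt "0.3 0.9 0 0 0 0" --pt "0.35 1 0 0 0 0" --pt "0.35 1 0 0 0 0"

```text
t: 11.28
tool_pos: [0.518, 0.1519, 0.3464]
eef_rot: [[0.998, 0.055, -0.002], [0.055, -0.998, -0.001], [-0.002, 0.001, -1.0]]
ft_force: [0.6, 0.6, -0.6]
grip_width: 0.0001
finger_force: 0.0
```

carry_out --pt "0.15 0.4 -0.1 0 0 0" --pt "0.35 0.8 -0.3 0 0 0" --pt "0.39 0.83 -0.7 0 0 0" --pt "0.39 0.83 -1 0 0 0" --pt "0.39 0.83 -1 0 0 0"

```text
t: 11.9
tool_pos: [0.5634, 0.2497, 0.2245]
eef_rot: [[0.999, 0.053, -0.006], [0.053, -0.999, -0.003], [-0.007, 0.002, -1.0]]
ft_force: [-0.2, 0.0, 0.9]
grip_width: -0.0003
finger_force: 0.0
```

carry_out --pt "0 0 -0.4 0 0 0" --pt "0 0 -0.8 0 0 0" --pt "0 0 -1 0 0 0" --pt "0 0 -1 0 0 0"

```text
t: 12.4
tool_pos: [0.5649, 0.2508, 0.1076]
eef_rot: [[0.999, 0.053, -0.001], [0.053, -0.999, -0.001], [-0.001, 0.001, -1.0]]
ft_force: [-0.2, -0.2, 0.4]
grip_width: 0.0
finger_force: 0.0
```

carry_out --pt "0 -0.12 0 0 0 0" --pt "0.01 -0.2 0 0 0 0" --pt "0.01 -0.27 0 0 0 0" --pt "0.02 -0.34 0 0 0 0" --pt "0.02 -0.41 0 0 0 0" --pt "0.02 -0.48 0 0 0 0" --pt "0.03 -0.55 0 0 0 0" --pt "0.03 -0.62 0 0 0 0" --pt "0.04 -0.69 0 0 0 0" --pt "0.04 -0.75 0 0 0 0"

```text
t: 13.65
tool_pos: [0.574, 0.1619, 0.1165]
eef_rot: [[0.998, 0.055, 0.016], [0.055, -0.998, 0.001], [0.016, 0.0, -1.0]]
ft_force: [-6.2, -3.2, 46.2]
grip_width: -0.0005
finger_force: 19.3
```

```bash
cat >> st.py <<'E'
def latch(f):
    p,d,c=load(f);W=cloud(d,c)
    r=np.array([-np.sin(YAW),np.cos(YAW)]);t=np.array([np.cos(YAW),np.sin(YAW)])
    rad=(W[...,:2]-H)@r;tan=(W[...,:2]-H)@t
    m=(d>0)&(rad>.095)&(rad<.27)&(abs(tan)<.008)&(W[...,2]>.044)&(W[...,2]<.145)
    for lo in np.arange(.095,.26,.01):
        k=m&(rad>=lo)&(rad<lo+.01)
        if k.sum()>3: print('rad',lo.round(3),k.sum(),'z',W[k][:,2].min().round(3),W[k][:,2].max().round(3))
E
python3 - <<'E'
from st import *
state();snap('side','side9');latch('side9')
E
```

```text
t 13.65 tcp [0.574  0.1619 0.1165] yaw(deg) 3.18 w -0.0005 ft [-6.2 -3.2 46.2] lever-ish -1.595 r 0.2 q6 1.66
rad 0.155 12 z 0.105 0.131
rad 0.165 26 z 0.079 0.112
rad 0.175 29 z 0.047 0.084
rad 0.185 31 z 0.046 0.068
rad 0.195 21 z 0.048 0.135
rad 0.205 27 z 0.101 0.128
```

carry_out --pt "0 0 0.15 0 0 0" --pt "0 0 0.25 0 0 0" --pt "0 0 0.25 0 0 0"

```text
t: 14.08
tool_pos: [0.5697, 0.1618, 0.1377]
eef_rot: [[0.999, 0.054, 0.001], [0.054, -0.999, -0.0], [0.001, 0.0, -1.0]]
ft_force: [0.2, 0.0, -1.3]
grip_width: 0.0001
finger_force: 0.0
```

```bash
python3 - <<'E'
from st import *
state();p,d,c=snap('side','side10');latch('side10')
I=cv2.resize(p[150:300,220:380],None,fx=4,fy=4,interpolation=cv2.INTER_CUBIC);cv2.imwrite('pics/s10c.png',I[:,:,::-1])
E
```

```text
t 14.075 tcp [0.5697 0.1618 0.1377] yaw(deg) 3.11 w 0.0001 ft [ 0.2  0.  -1.3] lever-ish -1.573 r 0.2001 q6 1.66
rad 0.125 7 z 0.095 0.107
rad 0.135 19 z 0.077 0.13
rad 0.145 22 z 0.072 0.131
rad 0.155 13 z 0.069 0.081
rad 0.165 26 z 0.06 0.074
rad 0.175 28 z 0.049 0.068
rad 0.185 24 z 0.045 0.058
rad 0.195 9 z 0.048 0.058
rad 0.205 30 z 0.124 0.144
```

View pics/s10c.png

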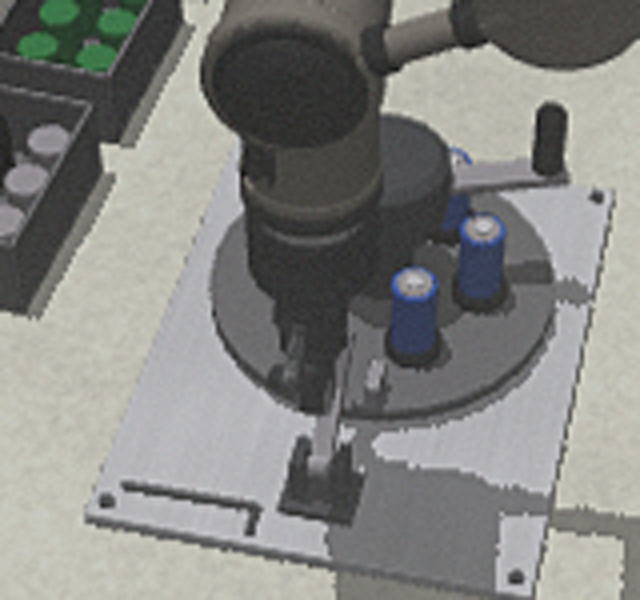

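The bar has passed upright and is falling inwards towards the slot. I retreat up and outward, clear of everything.

carry_out --pt "0 0.2 0.4 0 0 0" --pt "0 0.5 0.8 0 0 0" --pt "0 0.8 1 0 0 0" --pt "0 0.8 1 0 0 0" --pt "0 0.8 1 0 0 0" --pt "0 0.8 1 0 0 0" --pt "0 0.8 1 0 0 0" --pt "0 0.8 1 0 0 0"

```text
t: 15.12
tool_pos: [0.5694, 0.2575, 0.2569]
eef_rot: [[0.999, 0.053, -0.001], [0.053, -0.999, -0.0], [-0.001, 0.0, -1.0]]
ft_force: [0.5, -0.2, 0.4]
grip_width: 0.0003
finger_force: 0.0
```

```bash
python3 - <<'E'
from st import *
state();p,d,c=snap('side','side11');latch('side11');table('side11')
I=cv2.resize(p[150:300,220:380],None,fx=4,fy=4,interpolation=cv2.INTER_CUBIC);cv2.imwrite('pics/s11c.png',I[:,:,::-1])
E
```

```text
t 15.125 tcp [0.5694 0.2575 0.2569] yaw(deg) 3.06 w 0.0003 ft [ 0.5 -0.2  0.4] lever-ish -1.589 r 0.2957 q6 1.82
rad 0.095 11 z 0.051 0.084
rad 0.105 46 z 0.048 0.085
rad 0.115 17 z 0.047 0.078
rad 0.125 18 z 0.046 0.058
rad 0.135 12 z 0.051 0.055
rad 0.145 17 z 0.049 0.059
rad 0.155 12 z 0.049 0.058
rad 0.165 22 z 0.044 0.06
rad 0.175 12 z 0.045 0.056
rad 0.185 29 z 0.045 0.059
rad 0.195 6 z 0.046 0.056
lug 33 [300. 242.] ang -0.177 r 0.1137 z 0.0529
lug 36 [306. 244.] ang -0.005 r 0.1155 z 0.0535
lug 32 [313. 244.] ang 0.159 r 0.1132 z 0.0534
cell 77 [340. 207.] ang -4.75 mod60 0.486 r 0.0701
cell 55 [299. 217.] ang -0.46 mod60 0.587 r 0.0725
cell 79 [323. 221.] ang 0.49 mod60 0.49 r 0.0726
```

View pics/s11c.png

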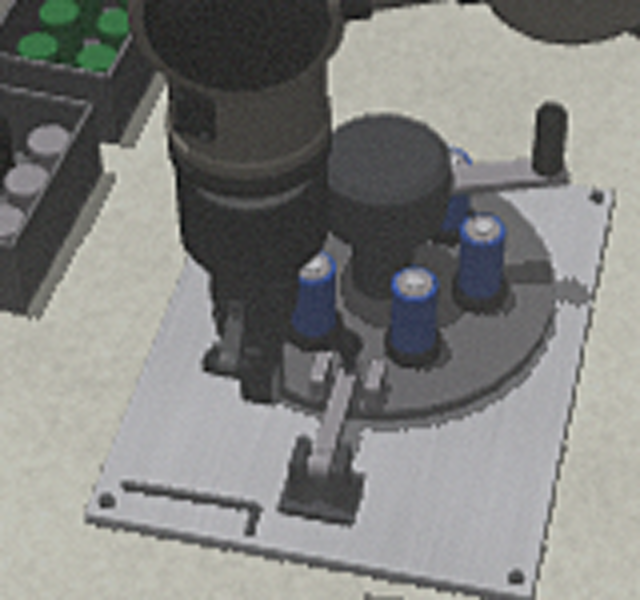

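The bar lies level (top about 53 mm) between the lugs at (320,370) and (373,375). The arm is clear, so I hand the job in.

```bash
python3 -c "
from station import env
print(env.close_job())"
```

```text
the job is handed in; nothing more can be done
None
```

The keeper stands under the latch (measured within about 0.002 rad), the bar lies level in its slot and the arm is clear. The job is handed in, with no verdict returned, and tipping the bar briefly put about 46 N on the wrist.

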